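Top on the pepper grinder, then hold it ready over the bowl

TASK

The pepper grinder has just been refilled: put its yellow twist top upright on the steel neck so that it sits fully home, and let go of it. Then take the grinder by its body and, keeping it upright with the top on, carry it over the row of things in the middle of the table, with its foot higher than the tallest of them, to the steel bowl on the other side. Finish still holding it still and upright there, centred over the bowl with the foot just above the rim (about 2 cm), not touching the bowl; leave the bowl and all the other things where they are.

Things in the scene. Friction and masses are not known exactly. Their poses are not given: they have to be found in the camera images.
- grinder: pepper grinder without its top, loose, upright, left or right, 160 g. Origin: centre of underside, z up. Black foot 50 mm diameter, 0-12 mm high; straight yellow body 44 mm diameter, 16-72 mm; flat shoulder at 72 mm; steel neck 26 mm diameter to 82 mm, tapering to 18 mm at 86 mm. 106 mm tall with the top, which only rests on the neck: lifting by the top does not lift the grinder
- grinder_seat (a point): point on the grinder's axis at the shoulder, 72 mm above its underside, where the underside centre of the top belongs
- cap: the grinder's yellow ribbed twist top, loose, 40 g, standing on its open rim. Outer diameter 38 mm up to 28 mm high, domed to 32 mm, steel nut on top to 34 mm. Cavity below 31 mm diameter, 18 mm deep, goes over the neck with 2.5 mm play all round; fully home its rim lies on the shoulder. Origin: centre of its underside (rim), z up
- bowl: stainless steel bowl, 140 mm rim diameter, 60 mm tall, 3 mm wall, loose on the table, across the table from the grinder. Origin: centre of its underside, z up
- bowl_rim (a point): centre of the bowl's mouth, in the plane of its rim, 60 mm above its underside
- mug: grey ceramic mug, 80 mm diameter, 90 mm tall, its handle sticks out about 35 mm; stands in the row in the middle. Origin: centre of its underside
- jar: closed amber glass jar with red lid, 68 mm diameter, 130 mm tall (the tallest of the row); stands in the row in the middle. Origin: centre of its underside
- mold: open mint-green plastic dumpling mold, 82 mm round with two grip tabs, 146 mm over them (along its y), 22 mm tall; lies in the row in the middle. Origin: centre of its underside
- dish: small blue sauce dish, 70 mm diameter, 18 mm tall. Origin: centre of its underside
- pin: tapered wooden rolling pin, 260 mm long (along its y), 32 mm thick, lying behind the left place; it may roll. Origin: its underside as built, below its middle

How it is judged:
On the way, in this order (a step that is already met when the one before it is completed fails the run):
1. the top sits fully home and upright on the grinder, which stands on the table, and the fingers have let go of the top (z of cap in the frame of grinder between 0.0695 and 0.0745 m and horizontal distance between cap and grinder_seat below 0.006 m and angle between the z axis of cap and the z axis of grinder, either way round below 0.1 rad and contact force between the fingers and cap below 0.1 N and height (world z) of grinder below 0.005 m and angle between grinder's own z axis and vertical below 0.1 rad), for 0.2 s.
2. the grinder, with its top on, passes over the middle of the table with its foot higher than the jar (z of cap in the frame of grinder between 0.0695 and 0.0745 m and horizontal distance between cap and grinder_seat below 0.006 m and angle between the z axis of cap and the z axis of grinder, either way round below 0.1 rad and world y of grinder between -0.08 and 0.08 m and height (world z) of grinder above 0.13 m), for 0.04 s.
At the end, for the whole second after the job is handed in: The fingers hold the grinder still (under 20 mm/s) and upright (within 8 degrees), its top fully home (within 2.5 mm of the shoulder), its axis within 18 mm of the bowl's centre and its foot 4 to 42 mm above the plane of the rim, nothing of it touching the bowl, which stands level on the table (z of cap in the frame of grinder between 0.0695 and 0.0745 m and horizontal distance between cap and grinder_seat below 0.006 m and angle between the z axis of cap and the z axis of grinder, either way round below 0.1 rad and horizontal distance between grinder and bowl_rim below 0.018 m and z of grinder in the frame of bowl_rim between 0.004 and 0.042 m and angle between grinder's own z axis and vertical below 0.14 rad and linear speed of grinder below 0.02 m/s and contact force between the fingers and grinder above 1 N and contact force between grinder and bowl below 0.05 N and angle between bowl's own z axis and vertical below 0.05 rad and height (world z) of bowl below 0.005 m); the arm keeps its last pose, push and grip.
It fails at once if the grinder tips more than about 35 degrees (angle between grinder's own z axis and vertical above 0.6 rad).
It fails at once if the grinder touches the bowl (contact force between grinder and bowl above 0.5 N).
It fails at once if the bowl is moved by more than 15 mm (distance of bowl from where it was at the start of the episode above 0.015 m).
It fails at once if the mug, the jar, the mold or the dish is moved by more than 15 mm or tipped (distance of any of mug, jar, mold, dish from where it was at the start of the episode above 0.015 m or angle between any of mug, jar, mold, dish's own z axis and vertical above 0.25 rad).
It fails at once if the rolling pin is moved by more than 30 mm (distance of pin from where it was at the start of the episode above 0.03 m).
It also fails if it takes over 64 s, if anything falls off the work surface, if the arm or the gripper's body presses on something with over 40 N, if the wrist force passes 120 N, or if a joint passes its speed limit or range.

ROBOT

A 6-joint arm with a two-finger parallel gripper is mounted at the origin on the work surface. World frame = base frame: x ahead of the robot, y to its left, z up, the work surface at z = 0. Lengths are in m, angles in rad, forces in N, time in s.
With the tool pointing down it reaches from about 0.325 to 1 m from the base axis. Payload 5.1 kg.
Tool frame: the origin (TCP) lies midway between the tips of the shut fingers; the grasp point (between the pads) lies 19 mm behind it; z points along the fingers, y is the line along which they close (so a half turn about z gives the same grasp; the last joint's range is limited). The gripper opens to 85 mm and grips with 20 to 120 N. Pads are 22 mm wide; open, the fingers measure 114 mm over their backs; the gripper's body (76 mm by 85 mm) begins 54 mm behind the grasp point. The pads swing forward as they close: fully open they stand 13 mm farther back than shut.
Start: joints at [-1.362, 0.124, 1.65, -0, 1.367, -0.083], TCP at [0.187, -0.623, 0.231] pointing down, gripper open.
Joint ranges: [-2.61, 2.61], [-1.02, 2.33], [0.03, 2.71], [-1.35, 4.49], [0.32, 2.68], [-2.91, 2.91]. Speed limits (rad/s): [2.57, 2.57, 3.14, 3.14, 3.14, 3.14].

INTERFACE

Orientations are given as a 3x3 rotation matrix whose columns are the frame's x, y, z axes.
In Python, from workcell import env, vision gives the robot as it stands.
- The arm moves only by the tool drive_tool, never from a script. Its argument "moves" is a list of rows, each a list of 3 entries, a list of its own where there are three numbers: the finger opening in m, from 0 to 0.0854, then the shift along the tool's x, y, z in m, then the turn about the tool's z in rad. A call has 1 to 20 rows; each row is the pose to reach, as a shift and turn from the pose commanded when the call began, along the tool's axes at that moment; what a row does not reach only later rows make up. A row lasts 1/8 s, in which the tool goes at most 62.5 mm and 10.7 degrees, less where a joint would pass 70% of its speed; a pose out of reach is approached as far as the arm can. A call with a gripper value outside its range is refused whole. The fingers move at their own pace and stop on an object; the grip force is fixed at half the most. Time passes only in rows, so rows that repeat a pose let the fingers close. It gives the time, the measured TCP pose, the force, the opening and the grip force at its end, in the units of the state.
- env.state(): the state, without advancing time (a new reading comes with each control period).
- vision.read_camera(name): name is "scene" or "top"; returns a dict with "frame" (400x640x3 uint8, red, green, blue), "camera_matrix" (3x3 intrinsics, pixels), "world_to_cam" (4x4, takes a point from world to camera coordinates). Camera axes: x right, y down, z forward; pixel columns grow to the right and rows downward; lengths in m; the calibration is good to about 2 mm. A picture is of the moment at which its call begins. There is no depth.
- env.finish_job(): hands the job in; it is judged then, once.
The state is a dict: "clock": time; "q": joint angles; "joint_vel": joint speeds; "tau": joint torques, N m; "tool_pos": TCP position; "tcp_rot": TCP orientation; "ft_force": force on the tool from outside, world axes, zero at the start; "wrist_torque": the same for the moment, N m; "grip_width": opening from 0.0 (shut) to 1.0 (fully open); "grip_force": force on a finger pad.
Only numpy, scipy, OpenCV 4.12 (cv2) and the standard library are available. Lean on these libraries where they do the work, as an engineer would, in place of code of your own. Each camera call takes 0.05 s, during which the arm holds its last target. There are 200 camera calls.

## Working session

There is one attempt and no reset: what is moved stays moved. The work goes in short steps, Python scripts to look and compute and a tool call to move; the robot and the scene stay as the last step left them, time stands still between calls to the robot, and variables do not carry over. Pictures are saved under pics/ and viewed, at most 10 in all, crops included, and the job is handed in when it is done.

Besides the shell and the picture viewer there is one more tool, called after "Call:" in YAML: its name, and indented under it one key for each argument. drive_tool: Moves the arm, as the interface text tells. Its arguments: {"type":"object","properties":{"moves":{"type":"array"}},"required":["moves"]}

```bash
mkdir -p pics
cat > h.py <<'E'
import numpy as np, cv2
from workcell import env, vision
def snap(n,f=None):
    c=vision.read_camera(n)
    if f: cv2.imwrite('pics/'+f,c['frame'][:,:,::-1])
    return c
def ray(c,u,v,z):
    T=c['world_to_cam'];R=T[:3,:3];t=T[:3,3]
    o=-R.T@t; d=R.T@np.linalg.solve(c['camera_matrix'],[u,v,1.])
    return o+d*(z-o[2])/d[2]
def proj(c,p):
    T=c['world_to_cam'];q=c['camera_matrix']@(T[:3,:3]@np.array(p)+T[:3,3]);return q[:2]/q[2]
E
python3 - <<'E'
from h import *
for n in ('top','scene'):
    c=snap(n,n+'0.png');T=c['world_to_cam'];print(n,-T[:3,:3].T@T[:3,3],T[:3,:3].round(2).tolist(),c['camera_matrix'][0,0])
s=env.state();print(s['tool_pos'],s['tcp_rot'],s['clock'])
E
```

```text
top [ 0.42757118 -0.0076743   0.96603691] [[-0.03, -1.0, 0.0], [-0.98, 0.03, -0.2], [0.2, -0.01, -0.98]] 411.96955528672396
scene [ 1.13715729 -0.06913884  0.65839334] [[0.09, 1.0, -0.01], [0.73, -0.07, -0.68], [-0.68, 0.06, -0.73]] 370.6751607538453
[ 0.18684989 -0.62198648  0.2301644 ] [[ 9.57729081e-01  2.87671423e-01 -3.98499321e-04]
 [ 2.87671656e-01 -9.57727263e-01  1.87306233e-03]
 [ 1.57172843e-04 -1.90852323e-03 -9.99998166e-01]] 0.1
```

View pics/top0.png

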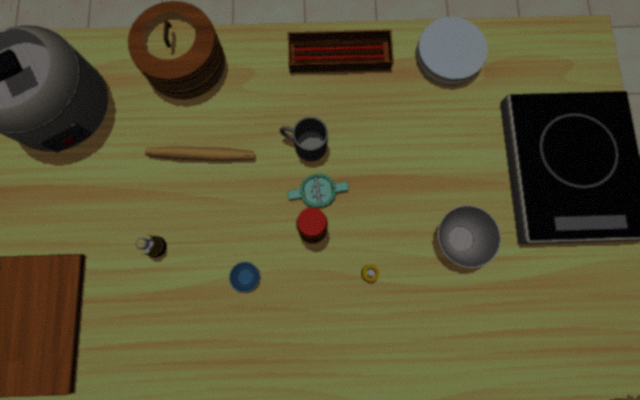

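View pics/scene0.png

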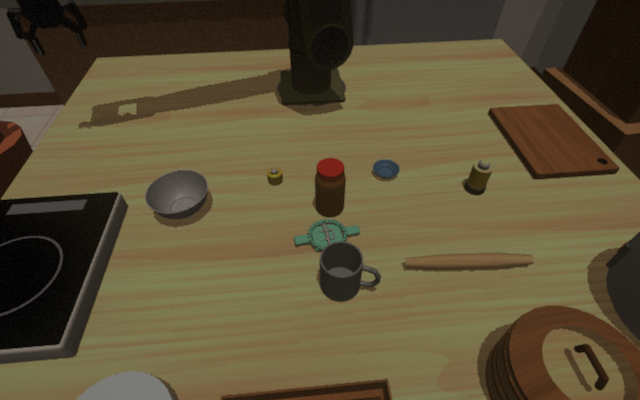

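Top view: cap (370,273), grinder (150,245) on the left with its neck at (143,243), bowl (468,238), jar (312,225), dish (245,277), pin (200,154). The scene view shows the same things: cap (274,175), grinder (479,176), bowl (178,195). Next, close crops.

Run:
```python
from h import *
a=cv2.imread('pics/top0.png');b=cv2.imread('pics/scene0.png')
def cr(im,u,v,w=25,h=25): return cv2.resize(np.clip(im[v-h:v+h,u-w:u+w]*1.6,0,255).astype('uint8'),(400,300) if 0 else (300,300),interpolation=cv2.INTER_NEAREST)
m=np.vstack([np.hstack([cr(a,370,273),cr(a,150,245)]),np.hstack([cr(b,274,176),cr(b,479,176)])])
cv2.imwrite('pics/crop.png',m)
for n,f in(('top',a),('scene',b)):
    c=vision.read_camera(n)
    h=cv2.cvtColor(f,cv2.COLOR_BGR2HSV)
    for nm,(u,v) in dict(cap=dict(top=(370,273),scene=(274,175))[n],bowl=dict(top=(468,238),scene=(178,195))[n]).items() if 0 else []: pass
    # bowl: low saturation
    m=((h[:,:,1]<60)).astype('uint8')*255
    u,v=dict(top=(468,238),scene=(178,195))[n]
    k=np.zeros_like(m);k[v-40:v+40,u-40:u+40]=m[v-40:v+40,u-40:u+40]
    k=cv2.morphologyEx(k,cv2.MORPH_OPEN,np.ones((3,3)))
    ct=max(cv2.findContours(k,0,1)[0],key=cv2.contourArea)
    hl=cv2.convexHull(ct)[:,0]; print(n,'bowl hull bbox',hl.min(0),hl.max(0))
    P=np.array([ray(c,x,y,.06)[:2] for x,y in ct[:,0]]);(cc,r)=cv2.minEnclosingCircle(P.astype('float32'));print('bowl',cc,r,P.min(0),P.max(0))
    for q,(u,v),z in (('nut',dict(top=(371,274),scene=(274,172))[n],.034),('neck',dict(top=(143,243),scene=(483,165))[n],.086)): print(q,ray(c,u,v,z))
```

```text
top bowl hull bbox [438 206] [500 267]
bowl (0.5203689932823181, -0.34351640939712524) 0.06962061673402786 [ 0.45179793 -0.41204443] [ 0.58732579 -0.27453654]
nut [ 0.44419471 -0.12615791  0.034     ]
neck [0.52315544 0.36261121 0.086     ]
scene bowl hull bbox [145 170] [207 213]
bowl (0.5198656916618347, -0.3429314196109772) 0.0710357204079628 [ 0.45036541 -0.41322157] [ 0.58871176 -0.27484612]
nut [ 0.45180335 -0.12528608  0.034     ]
neck [0.53355732 0.35943754 0.086     ]
```

View pics/crop.png

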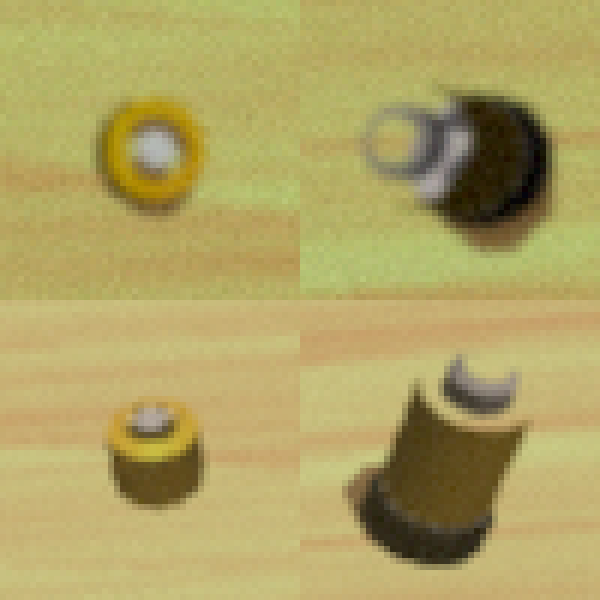

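The crops show the cap's nut at top (370.3,272.2) and scene (274,170.2). The grinder's neck is at top (140.8,243.5) and about (485,161) in scene; it leans outward as an upright object should.

Run:
```python
from h import *
t=snap('top');s=snap('scene')
print('nut',ray(t,370.3,272.2,.034),ray(s,274,170.2,.034))
print('neck',ray(t,140.8,243.5,.084),ray(s,485,161.3,.086))
# yellow-ring of cap, top view
h=cv2.cvtColor(t['frame'],cv2.COLOR_RGB2HSV);w=h[258:288,355:385];m=((w[:,:,1]>190)).astype('uint8')
ct=max(cv2.findContours(m,0,1)[0],key=cv2.contourArea);print('cap',cv2.minEnclosingCircle(ct),w[15,5],w[15,10])
(u,v),_=cv2.minEnclosingCircle(ct);print(ray(t,u+355,v+258,.028))
# foot silhouettes predicted from candidate
for p in (ray(t,140.8,243.5,.084),ray(s,485,161.3,.086)):
  for n,c in(('t',t),('s',s)):
    Q=np.array([proj(c,[p[0]+.025*np.cos(a),p[1]+.025*np.sin(a),z]) for a in np.linspace(0,6.28,60) for z in(0,.012)])
    o=np.array([125,220] if n=='t' else [454,151])
    print(n,'foot bbox in crop',((Q.min(0)-o+.5)*6).round(),((Q.max(0)-o+.5)*6).round())
st=env.state();R=st['tcp_rot'];print(R.T@(np.array([.446,-.126,.0])-st['tool_pos']))
```

```text
nut [ 0.448188   -0.12481733  0.034     ] [ 0.44518124 -0.1252354   0.034     ]
neck [0.52244706 0.36808184 0.084     ] [0.52155747 0.36908808 0.086     ]
cap ((14.965517044067383, 14.793103218078613), 8.45541000366211) [ 30 113 102] [ 25 191 112]
[ 0.44703473 -0.12474847  0.028     ]
t foot bbox in crop [111.  97.] [253. 229.]
s foot bbox in crop [ 60. 161.] [194. 266.]
t foot bbox in crop [109.  99.] [251. 232.]
s foot bbox in crop [ 61. 159.] [196. 265.]
[ 0.39086159 -0.40063043  0.23120604]
```

Call:
drive_tool:
  moves:
    - [0.085,[0.392,-0.4013,0.0],0]
    - [0.085,[0.392,-0.4013,0.0],0]
    - [0.085,[0.392,-0.4013,0.0],0]
    - [0.085,[0.392,-0.4013,0.0],0]
    - [0.085,[0.392,-0.4013,0.0],0]
    - [0.085,[0.392,-0.4013,0.0],0]
    - [0.085,[0.392,-0.4013,0.0],0]
    - [0.085,[0.392,-0.4013,0.0],0]
    - [0.085,[0.392,-0.4013,0.0],0]
    - [0.085,[0.392,-0.4013,0.0],0]
    - [0.085,[0.392,-0.4013,0.0],0]
    - [0.085,[0.392,-0.4013,0.0],0]
    - [0.085,[0.392,-0.4013,0.05],0]
    - [0.085,[0.392,-0.4013,0.1],0]
    - [0.085,[0.392,-0.4013,0.13],0]
    - [0.085,[0.392,-0.4013,0.13],0]
    - [0.085,[0.392,-0.4013,0.13],0]
    - [0.085,[0.392,-0.4013,0.13],0]

```text
clock: 2.55
tool_pos: [0.4483, -0.1263, 0.1036]
tcp_rot: [[0.958, 0.287, 0.004], [0.287, -0.958, -0.002], [0.003, 0.002, -1.0]]
ft_force: [-0.5, -0.4, 0.9]
grip_width: 0.992
grip_force: 0.0
```

Run:
```python
from h import *
st=env.state();R=st['tcp_rot'];p=st['tool_pos'];print(p,R.round(3).tolist(),st['q'],st['ft_force'],st['clock'])
print(R.T@(np.array([.4468,-.125,.004])-p))
```

```text
[ 0.44827924 -0.12634492  0.10355406] [[0.958, 0.287, 0.004], [0.287, -0.958, -0.002], [0.003, 0.002, -1.0]] [-3.90044550e-01 -1.79214822e-01  2.17109804e+00 -2.53940397e-05
  1.14578264e+00  8.89636253e-01] [-0.51714325 -0.41552499  0.928388  ] 2.55
[-0.00133319 -0.00196086  0.0995459 ]
```

Call:
drive_tool:
  moves:
    - [0.085,[-0.0013,-0.002,0.04],0]
    - [0.085,[-0.0013,-0.002,0.07],0]
    - [0.085,[-0.0013,-0.002,0.09],0]
    - [0.085,[-0.0013,-0.002,0.098],0]
    - [0.085,[-0.0013,-0.002,0.098],0]
    - [0.085,[-0.0013,-0.002,0.098],0]

```text
clock: 3.3
tool_pos: [0.4463, -0.1243, 0.0047]
tcp_rot: [[0.958, 0.288, 0.002], [0.288, -0.958, -0.001], [0.002, 0.002, -1.0]]
ft_force: [-0.1, -0.1, 0.4]
grip_width: 0.993
grip_force: 0.0
```

Run:
```python
from h import *
a=snap('top');b=snap('scene')
def cr(im,u,v,w=40): return cv2.resize(np.clip(im['frame'][v-w:v+w,u-w:u+w,::-1]*1.6,0,255).astype('uint8'),(400,400),interpolation=cv2.INTER_NEAREST)
cv2.imwrite('pics/c2.png',np.hstack([cr(a,370,273),cr(b,274,176)]))
```

```text
(no output)
```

View pics/c2.png

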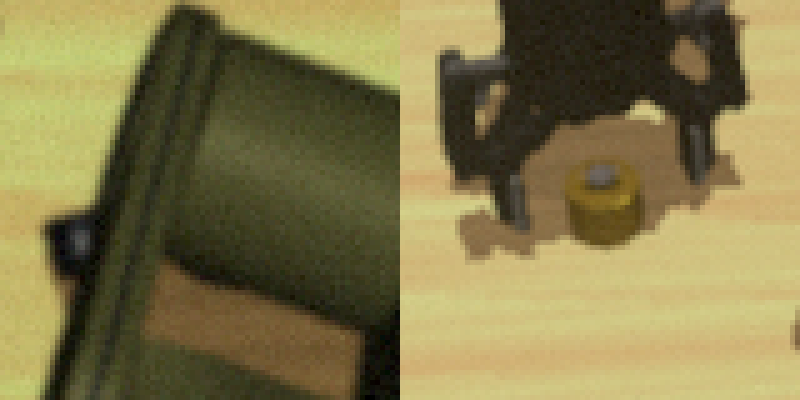

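The cap stands midway between the open fingers, at (600,200) in the right half. Closing on it.

Call:
drive_tool:
  moves:
    - [0.02,[0,0,0],0]
    - [0.02,[0,0,0],0]
    - [0.02,[0,0,0],0]
    - [0.02,[0,0,0],0]
    - [0.02,[0,0,0],0]
    - [0.02,[0,0,0],0]
    - [0.02,[0,0,0],0]
    - [0.02,[0,0,0],0]

```text
clock: 4.4
tool_pos: [0.4456, -0.1241, 0.0038]
tcp_rot: [[0.958, 0.288, 0.001], [0.288, -0.958, -0.0], [0.001, 0.001, -1.0]]
ft_force: [1.0, -0.4, 5.6]
grip_width: 0.418
grip_force: 60.4
```

Run:
```python
from h import *
st=env.state();print(st['tool_pos'],st['ft_force'],st['grip_width']*.0854,st['grip_force'],st['clock'])
```

```text
[ 0.44556129 -0.12405343  0.00378051] [ 0.99999096 -0.37566414  5.64353142] 0.035710867588838846 60.352277563652024 4.4
```

Call:
drive_tool:
  moves:
    - [0.02,[0,0,-0.02],0]
    - [0.02,[0,0,-0.07],0]
    - [0.02,[0,0,-0.13],0]
    - [0.02,[0,0,-0.19],0]
    - [0.02,[0,0,-0.22],0]
    - [0.02,[0,0,-0.22],0]
    - [0.02,[0.03,-0.06,-0.22],0]
    - [0.02,[0.055,-0.115,-0.22],0]
    - [0.02,[0.08,-0.17,-0.22],0]
    - [0.02,[0.105,-0.22,-0.22],0]
    - [0.02,[0.13,-0.275,-0.22],0]
    - [0.02,[0.155,-0.33,-0.22],0]
    - [0.02,[0.18,-0.38,-0.22],0]
    - [0.02,[0.205,-0.43,-0.22],0]
    - [0.02,[0.215,-0.45,-0.22],0]
    - [0.02,[0.215,-0.45,-0.22],0]
    - [0.02,[0.215,-0.45,-0.22],0]
    - [0.02,[0.215,-0.45,-0.22],0]

```text
clock: 6.65
tool_pos: [0.5216, 0.3675, 0.2232]
tcp_rot: [[0.958, 0.286, -0.0], [0.286, -0.958, -0.0], [-0.0, 0.0, -1.0]]
ft_force: [0.2, 0.2, 0.3]
grip_width: 0.419
grip_force: 60.2
```

Call:
drive_tool:
  moves:
    - [0.02,[0,0,0.03],0]
    - [0.02,[0,0,0.06],0]
    - [0.02,[0,0,0.08],0]
    - [0.02,[0,0,0.09],0]
    - [0.02,[0,0,0.09],0]
    - [0.02,[0,0,0.09],0]
    - [0.02,[0,0,0.09],0]
    - [0.02,[0,0,0.09],0]

```text
clock: 7.65
tool_pos: [0.5219, 0.3692, 0.1341]
tcp_rot: [[0.958, 0.288, 0.001], [0.288, -0.958, 0.001], [0.001, -0.0, -1.0]]
ft_force: [-0.3, 0.1, -0.9]
grip_width: 0.422
grip_force: 60.2
```

Run:
```python
from h import *
st=env.state();print(st['tool_pos'],st['grip_width']*.0854,st['clock'])
a=snap('top');b=snap('scene')
u,v=proj(b,[.522,.3685,.1]).astype(int);u2,v2=proj(a,[.522,.3685,.1]).astype(int);print(u,v,u2,v2)
def cr(im,u,v,w=40): return cv2.resize(np.clip(im['frame'][v-w:v+w,u-w:u+w,::-1]*1.8,0,255).astype('uint8'),(400,400),interpolation=cv2.INTER_NEAREST)
cv2.imwrite('pics/c3.png',np.hstack([cr(a,u2,v2),cr(b,u,v)]))
```

```text
[0.52189475 0.36921142 0.13411773] 0.03603661767869815 7.65
486 156 137 242
```

View pics/c3.png

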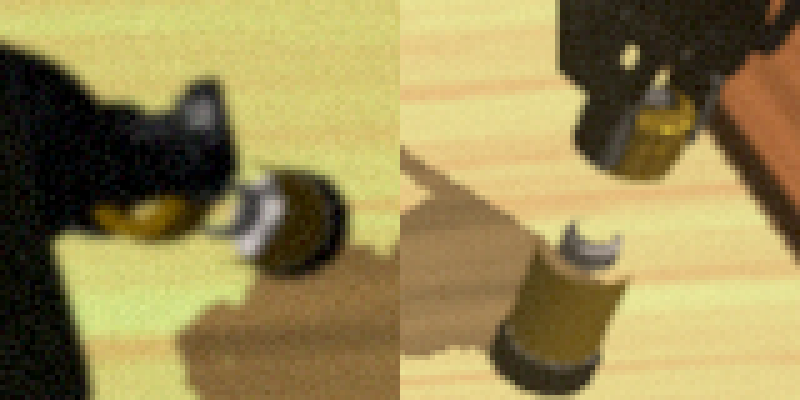

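The cap hangs above the grinder in both views. In the scene half, the nut is at about (660,97) and the rim bottom at (655,181), with the neck at about (590,245). I'll check these against the projection.

Run:
```python
from h import *
a=snap('top');b=snap('scene');A=np.linspace(0,6.28,180)
def circ(c,o,p,r,z):
    Q=(np.array([proj(c,[p[0]+r*np.cos(t),p[1]+r*np.sin(t),z]) for t in A])-o+.5)*5
    return 'min',Q.min(0).round(),'max',Q.max(0).round(),'c',Q.mean(0).round()
p=(.5219,.3692);g=(.522,.3685)
for n,c,o in(('top',a,[97,202]),('scene',b,[446-80,116])):
    o=np.array(o)
    print(n,'rim',circ(c,o,p,.019,.130));print('shoulderedge',circ(c,o,p,.019,.158));print('nut',circ(c,o,p,.006,.164))
    print('g body top',circ(c,o,g,.022,.072));print('neck',circ(c,o,g,.013,.082));print('foot',circ(c,o,g,.025,0))
```

```text
top rim ('min', array([124., 154.]), 'max', array([218., 248.]), 'c', array([171., 201.]))
shoulderedge ('min', array([ 90., 145.]), 'max', array([188., 242.]), 'c', array([139., 193.]))
nut ('min', array([116., 177.]), 'max', array([147., 207.]), 'c', array([132., 192.]))
g body top ('min', array([181., 163.]), 'max', array([283., 265.]), 'c', array([232., 214.]))
neck ('min', array([192., 181.]), 'max', array([253., 242.]), 'c', array([222., 211.]))
foot ('min', array([243., 175.]), 'max', array([350., 282.]), 'c', array([296., 228.]))
scene rim ('min', array([585., 129.]), 'max', array([674., 182.]), 'c', array([629., 155.]))
shoulderedge ('min', array([605.,  78.]), 'max', array([696., 132.]), 'c', array([650., 105.]))
nut ('min', array([640.,  85.]), 'max', array([669., 102.]), 'c', array([655.,  94.]))
g body top ('min', array([539., 222.]), 'max', array([636., 284.]), 'c', array([587., 253.]))
neck ('min', array([565., 218.]), 'max', array([623., 255.]), 'c', array([594., 236.]))
foot ('min', array([490., 325.]), 'max', array([595., 396.]), 'c', array([542., 361.]))
```

Call:
drive_tool:
  moves:
    - [0.02,[0,0,0.02],0]
    - [0.02,[0,0,0.035],0]
    - [0.02,[0,0,0.042],0]
    - [0.02,[0,0,0.048],0]
    - [0.02,[0,0,0.053],0]
    - [0.02,[0,0,0.057],0]
    - [0.02,[0,0,0.057],0]
    - [0.02,[0,0,0.057],0]

```text
clock: 8.85
tool_pos: [0.5218, 0.3691, 0.0767]
tcp_rot: [[0.958, 0.288, 0.0], [0.288, -0.958, 0.0], [0.001, -0.0, -1.0]]
ft_force: [0.6, -0.3, 0.2]
grip_width: 0.423
grip_force: 60.2
```

Call:
drive_tool:
  moves:
    - [0.02,[0,0,0.001],0]
    - [0.02,[0,0,0.001],0]
    - [0.045,[0,0,0.001],0]
    - [0.055,[0,0,0.001],0]
    - [0.07,[0,0,0.001],0]
    - [0.085,[0,0,0.001],0]
    - [0.085,[0,0,0.001],0]
    - [0.085,[0,0,0.001],0]
    - [0.085,[0,0,0.001],0]

```text
clock: 9.98
tool_pos: [0.5216, 0.369, 0.0753]
tcp_rot: [[0.958, 0.288, 0.0], [0.288, -0.958, 0.0], [0.0, 0.0, -1.0]]
ft_force: [0.3, -0.1, -0.2]
grip_width: 0.999
grip_force: 0.0
```

Run:
```python
from h import *
b=snap('scene');a=snap('top')
def cr(im,u,v,w=40): return cv2.resize(np.clip(im['frame'][v-w:v+w,u-w:u+w,::-1]*1.8,0,255).astype('uint8'),(400,400),interpolation=cv2.INTER_NEAREST)
cv2.imwrite('pics/c4.png',np.hstack([cr(a,137,242),cr(b,486,156)]))
A=np.linspace(0,6.28,180)
for r,z in((.019,.072),(.019,.1),(.006,.106),(.025,0)):
    Q=(np.array([proj(b,[.522+r*np.cos(t),.3685+r*np.sin(t),z]) for t in A])-[366,116]+.5)*5;print(z,Q.min(0).round(),Q.max(0).round())
```

```text
0.072 [545. 226.] [630. 280.]
0.1 [563. 180.] [650. 234.]
0.106 [597. 188.] [624. 205.]
0 [490. 325.] [595. 396.]
```

View pics/c4.png

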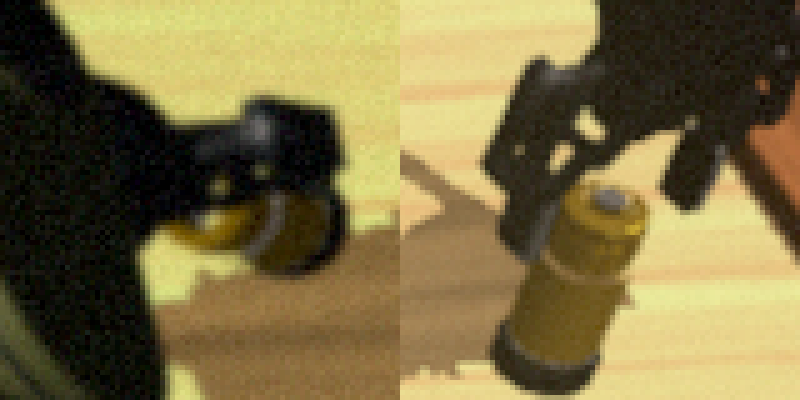

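The cap is seated: nut at (612,200) and top edge at 180–234 in the right half, matching the prediction for fully home. The fingers are clear of it. Now going down to the body and gripping.

Call:
drive_tool:
  moves:
    - [0.085,[0,0,0.01],0]
    - [0.085,[0,0,0.02],0]
    - [0.085,[0,0,0.028],0]
    - [0.085,[0,0,0.034],0]
    - [0.085,[0,0,0.034],0]
    - [0.085,[0,0,0.034],0]
    - [0.07,[0,0,0.034],0]
    - [0.06,[0,0,0.034],0]
    - [0.05,[0,0,0.034],0]
    - [0.045,[0,0,0.034],0]
    - [0.04,[0,0,0.034],0]
    - [0.03,[0,0,0.034],0]
    - [0.03,[0,0,0.034],0]
    - [0.03,[0,0,0.034],0]
    - [0.03,[0,0,0.034],0]
    - [0.03,[0,0,0.034],0]

```text
clock: 12.08
tool_pos: [0.522, 0.3689, 0.0418]
tcp_rot: [[0.958, 0.288, 0.001], [0.288, -0.958, -0.0], [0.001, 0.0, -1.0]]
ft_force: [1.1, -3.3, 5.6]
grip_width: 0.498
grip_force: 61.6
```

Call:
drive_tool:
  moves:
    - [0.03,[0,0,-0.004],0]
    - [0.03,[0,0,-0.012],0]
    - [0.03,[0,0,-0.026],0]
    - [0.03,[0,0,-0.045],0]
    - [0.03,[0,0,-0.07],0]
    - [0.03,[0,0,-0.095],0]
    - [0.03,[0,0,-0.12],0]
    - [0.03,[0,0,-0.14],0]
    - [0.03,[0,0,-0.156],0]
    - [0.03,[0,0,-0.168],0]
    - [0.03,[0,0,-0.175],0]
    - [0.03,[0,0,-0.175],0]
    - [0.03,[0,0,-0.175],0]
    - [0.03,[0,0,-0.175],0]

```text
clock: 13.82
tool_pos: [0.5212, 0.3688, 0.2153]
tcp_rot: [[0.958, 0.288, -0.001], [0.288, -0.958, -0.001], [-0.002, 0.0, -1.0]]
ft_force: [-0.3, -0.0, -2.0]
grip_width: 0.497
grip_force: 61.1
```

Run:
```python
from h import *
st=env.state();p=st['tool_pos'];print(p,st['grip_width'],st['clock']);R=st['tcp_rot']
print(R.T@(np.array([.520,-.343,p[2]])-p))
b=snap('scene');u,v=proj(b,[.522,.3685,.22]).astype(int);print(u,v)
w=60;v=max(v,w)
cv2.imwrite('pics/c5.png',cv2.resize(np.clip(b['frame'][v-w:v+w,u-w:u+w,::-1]*1.8,0,255).astype('uint8'),(480,480)))
```

```text
[0.52120549 0.36875244 0.21531068] 0.49738993427112144 13.825
[-2.05915154e-01  6.81316069e-01  5.93085673e-04]
505 112
```

View pics/c5.png

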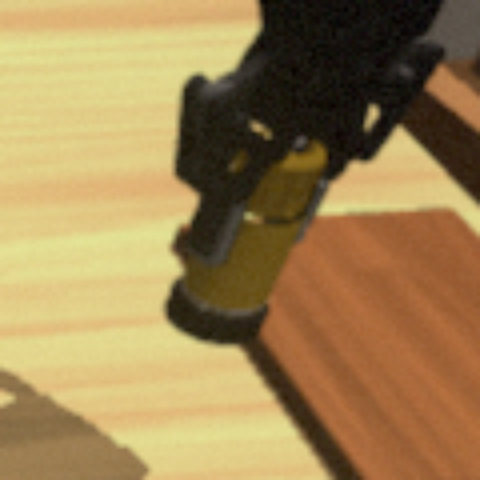

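The grinder hangs upright in the pads with its top on (top at (300,155), foot at (215,315)). Carrying it across.

Call:
drive_tool:
  moves:
    - [0.03,[-0.002,0.007,0],0]
    - [0.03,[-0.008,0.027,0],0]
    - [0.03,[-0.018,0.06,0],0]
    - [0.03,[-0.03,0.099,0],0]
    - [0.03,[-0.042,0.139,0],0]
    - [0.03,[-0.054,0.179,0],0]
    - [0.03,[-0.066,0.218,0],0]
    - [0.03,[-0.078,0.258,0],0]
    - [0.03,[-0.09,0.298,0],0]
    - [0.03,[-0.102,0.337,0],0]
    - [0.03,[-0.114,0.377,0],0]
    - [0.03,[-0.126,0.417,0],0]
    - [0.03,[-0.138,0.456,0],0]
    - [0.03,[-0.15,0.496,0],0]
    - [0.03,[-0.162,0.536,0],0]
    - [0.03,[-0.174,0.575,0],0]
    - [0.03,[-0.186,0.615,0],0]
    - [0.03,[-0.196,0.648,0],0]
    - [0.03,[-0.203,0.671,0],0]
    - [0.03,[-0.206,0.681,0],0]

```text
clock: 16.38
tool_pos: [0.5195, -0.3438, 0.2163]
tcp_rot: [[0.958, 0.286, -0.0], [0.286, -0.958, 0.0], [-0.0, -0.0, -1.0]]
ft_force: [0.1, 0.2, -2.8]
grip_width: 0.496
grip_force: 61.4
```

Call:
drive_tool:
  moves:
    - [0.03,[0,0,0],0]
    - [0.03,[0,0,0],0]
    - [0.03,[0,0,0.01],0]
    - [0.03,[0,0,0.025],0]
    - [0.03,[0,0,0.04],0]
    - [0.03,[0,0,0.05],0]
    - [0.03,[0,0,0.055],0]
    - [0.03,[0,0,0.055],0]
    - [0.03,[0,0,0.055],0]

```text
clock: 17.5
tool_pos: [0.5206, -0.3428, 0.162]
tcp_rot: [[0.958, 0.288, 0.001], [0.288, -0.958, -0.001], [0.001, 0.001, -1.0]]
ft_force: [0.7, 0.5, -3.1]
grip_width: 0.498
grip_force: 61.4
```

Run:
```python
from h import *
st=env.state();p=st['tool_pos'];print(p,st['grip_width'],st['clock']);R=st['tcp_rot'];print(R.round(3).tolist())
print(R.T@(np.array([.520,-.343,.0418+.082])-p))
b=snap('scene');a=snap('top')
g=(.520,-.343);u,v=proj(b,[*g,.1]).astype(int);u2,v2=proj(a,[*g,.1]).astype(int);w=50
def cr(im,u,v): return cv2.resize(np.clip(im['frame'][v-w:v+w,u-w:u+w,::-1]*1.8,0,255).astype('uint8'),(400,400))
cv2.imwrite('pics/c6.png',np.hstack([cr(a,u2,v2),cr(b,u,v)]))
A=np.linspace(0,6.28,180);q=p[:2];f=p[2]-.0418
for n,c,o in(('top',a,[u2-w,v2-w]),('scene',b,[u-w-100,v-w])):
  for nm,ctr,r,z in(('rim',g,.07,.06),('foot',q,.025,f),('cap',q,.019,f+.1)):
    Q=(np.array([proj(c,[ctr[0]+r*np.cos(t),ctr[1]+r*np.sin(t),z]) for t in A])-o+.5)*4;print(n,nm,Q.min(0).round(),Q.max(0).round())
```

```text
[ 0.5205614  -0.34281295  0.16204649] 0.49773893082492987 17.5
[[0.958, 0.288, 0.001], [0.288, -0.958, -0.001], [0.001, 0.001, -1.0]]
[-6.18722949e-04 -2.00994396e-05  3.82460569e-02]
top rim [50. 89.] [304. 342.]
top foot [169. 151.] [266. 247.]
top cap [260. 131.] [343. 214.]
scene rim [496. 172.] [751. 349.]
scene foot [544. 147.] [641. 210.]
scene cap [489.   3.] [571.  51.]
```

View pics/c6.png

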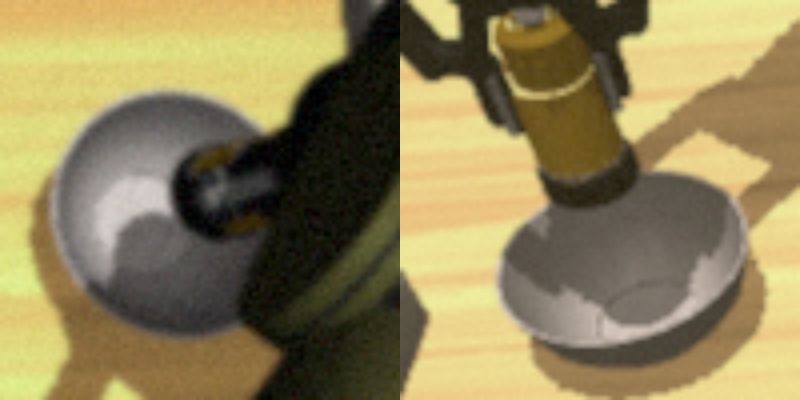

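The grinder is upright and capped over the bowl; its foot spans (540–640, bottom 207) against a predicted (544–641, 210), and the rim matches too. Lowering 38 mm.

Call:
drive_tool:
  moves:
    - [0.03,[-0.0006,0,0.006],0]
    - [0.03,[-0.0006,0,0.015],0]
    - [0.03,[-0.0006,0,0.024],0]
    - [0.03,[-0.0006,0,0.032],0]
    - [0.03,[-0.0006,0,0.037],0]
    - [0.03,[-0.0006,0,0.038],0]
    - [0.03,[-0.0006,0,0.038],0]
    - [0.03,[-0.0006,0,0.038],0]
    - [0.03,[-0.0006,0,0.038],0]
    - [0.03,[-0.0006,0,0.038],0]

```text
clock: 18.85
tool_pos: [0.5197, -0.3428, 0.1235]
tcp_rot: [[0.958, 0.288, 0.0], [0.288, -0.958, -0.0], [0.0, 0.0, -1.0]]
ft_force: [-1.0, -0.1, -2.9]
grip_width: 0.497
grip_force: 61.4
```

Run:
```python
from h import *
st=env.state();print(st['tool_pos'],st['joint_vel'],st['grip_force'],st['ft_force'])
b=snap('scene');u,v=proj(b,[.52,-.343,.1]).astype(int);w=50
cv2.imwrite('pics/c7.png',cv2.resize(np.clip(b['frame'][v-w:v+w,u-w:u+w,::-1]*1.8,0,255).astype('uint8'),(400,400)))
```

```text
[ 0.51968914 -0.34275715  0.12353702] [ 8.97037291e-05  2.43105071e-03  3.48188493e-03 -5.08031472e-04
 -1.20810948e-03 -8.25505940e-04] 61.37053728103638 [-0.95751955 -0.14768777 -2.91352021]
```

View pics/c7.png

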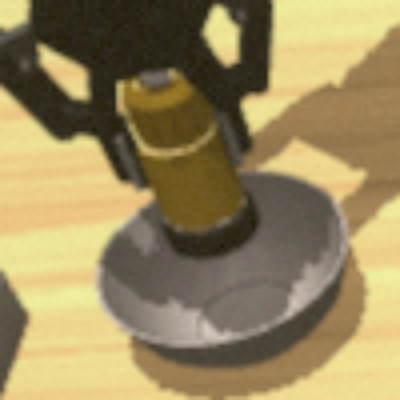

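The foot at (210,235) is just above the bowl's mouth, the top is home, and the bowl has not moved.

```bash
python3 -c "
from workcell import env
print(env.finish_job())"
```

```text
the job is handed in; nothing more can be done
None
```

I put the top fully home on the grinder, carried the grinder over the row, and handed the job in with it held upright about 2 cm above the centre of the bowl's rim; the hand-in returned no verdict.

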